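# Shut the sachet bin and tuck its flap under the lip

### The arm

A 7-joint arm with a two-finger parallel gripper is mounted at the origin on the work surface. World frame = base frame: x ahead of the robot, y to its left, z up, the work surface at z = 0. Lengths are in m, angles in rad, forces in N, time in s.
With the tool pointing down it reaches from about 0.425 to 0.925 m from the base axis. Payload 6.8 kg.
Tool frame: the origin (TCP) lies between the finger pads; the fingertips stand 22 mm ahead of it and the grasp point (between the pads) lies 3 mm ahead of it; z points along the fingers, y is the direction in which the jaws open and shut (so a half turn about z gives the same grasp; the last joint's range is limited). The gripper opens to 85 mm and grips with 20 to 120 N. Pads are 22 mm wide; open, the fingers measure 114 mm over their backs; the gripper's body (76 mm by 85 mm) begins 54 mm behind the grasp point. The pads swing forward as they close: fully open they stand 13 mm farther back than shut.
Start: joints at [-1.209, 0.477, 0.022, 1.555, -0.011, 1.109, -0.083], TCP at [0.306, 0.602, 0.253] pointing down, gripper open.
Joint ranges: [-2.96, 2.96], [-0.34, 2.1], [-1.41, 1.46], [0.24, 2.44], [-1.37, 4.51], [0.17, 1.92], [-2.96, 2.96]. Speed limits (rad/s): [2.39, 2.39, 3.14, 3.14, 3.14, 3.14, 3.14].

### API

Orientations are given as a unit quaternion [w, x, y, z].
In Python, from station import bot gives the robot as it stands. The module is installed in compiled form; this text tells all that it offers.
- The arm moves only by the tool drive_tool, never from a script. Its argument "series" is one flat list of numbers, 7 for each row, row after row: the opening, from -1 (shut) to 1 (fully open), then the shift along the tool's x, y, z in mm, then the turn, a rotation vector about the tool's x, y, z in rad. In form: [jaw, x, y, z, wx, wy, wz, jaw, x, y, z, wx, wy, wz, ...]. A call has 1 to 12 rows; each row shifts and turns the commanded pose from where the row before left it, along the tool's axes as they then stand; what a row does not reach is not made up. A row lasts 1/8 s, in which the tool goes at most 62.5 mm and 10.7 degrees, less where a joint would pass 70% of its speed; a pose out of reach is approached as far as the arm can. A call with a gripper value outside its range is refused whole. The fingers move at their own pace and stop on an object; "force" is the grip in N (left out, the last holds). Time passes only in rows, so rows that do not move let the fingers close. It gives the time, the measured TCP pose, the force and the opening at its end, in the units of the state.
- bot.get_obs(): the state, without advancing time (a new reading comes with each control period).
- bot.read_camera(name): name is "scene" or "top" or "wrist"; returns a dict with "pixels" (480x640x3 uint8, blue, green, red), "camera_matrix" (3x3 intrinsics, pixels), "rvec" (rotation vector, rad) and "tvec" (3), from world to camera coordinates, as OpenCV has them. Camera axes: x right, y down, z forward; pixel columns grow to the right and rows downward; lengths in m; the calibration is good to about 2 mm. The wrist camera is an equidistant fisheye: a pixel r from the principal point sees the ray r / f radians off the axis. A picture is of the moment at which its call begins. There is no depth.
- bot.hand_in(): hands the job in, once; it reports no verdict.
The state is a dict: "t": time; "q": joint angles; "joint_vel": joint speeds; "joint_torque": joint torques, N m; "eef_pos": TCP position; "tool_rot": TCP orientation; "contact_force": force on the tool from outside, world axes, zero at the start; "torque": the same for the moment, N m; "gripper_width": opening from 0.0 (shut) to 1.0 (fully open).
Only numpy, scipy, OpenCV 4.12 (cv2) and the standard library are available. Lean on these libraries where they do the work, as an engineer would, in place of code of your own. Each camera call takes 0.05 s, during which the arm holds its last target. There are 200 camera calls.

### The job

Two open steel sachet bins stand on the kitchen table. Close the larger one using your fingertips only: push its raised flap over until it lies flat across the mouth, then, still pressing it down, push it along until it stops with its free edge tucked beneath the steel lip, so that it stays shut when you let go. Leave the smaller bin open as it is, do not shift or lift either bin, and leave everything else on the table alone.

Things in the scene. Friction and masses are not known exactly. Their poses are not given: they have to be found in the camera images.
- bin: the larger bin: open box of bare sheet steel, 180 x 220 mm, 100 mm high (116 mm to the top of its lip), loose on the table, about 3.5 kg. Origin at the centre of its underside, z up. Its flap is hinged along the +y side and folds over towards -y; the lip is at the -y end. Other things may stand close to its +x and -x sides
- bin_hinge0 (a point): middle of the larger bin's hinge line when the flap is drawn back: at y = +98 mm, z = 104 mm in the bin's frame; axes as the bin's. The line runs along x. The hinge rod sits in slotted ears, so that hinge and flap together can slide up to 22 mm towards -y, level, whatever the flap's angle
- bin_flap (a joint): angle of the larger bin's flap: 0 = flat across the mouth, pi/2 = upright, more = leaning back out over the +y side (limit 2.15). A hinge spring (under 0.15 N m, so 1 to 2 N near the free edge) raises it again to about 1 rad when let go untucked; from about 1.2 to 1.95 rad it stays where it is left
- bin_slide (a joint): how far the larger bin's flap and hinge have slid towards the lip: 0 = drawn back, 0.022 m = at the stop, fully home. About 2.2 N of friction, stays where left; a fingertip pressed on the flat flap with 5 to 10 N drags it along. Up to 8 mm the flat flap's free edge is short of the lip; slid further while raised, it would come down on top of the lip
- bin_flap_tip (a point): middle of the free edge of the larger bin's flap: a plain grey plastic plate 4 mm thick, 166 mm along the hinge, 125 mm from hinge line to free edge, centred on the hinge line (flat, its top is at z = 106 mm in the bin's frame). Dark rubber strips 75 to 105 mm from the hinge line mark where to press. This point's y axis points to the hinge, z out of the face that is on top when shut
- bin_lip_edge (a point): middle of the edge of the larger bin's retaining lip, half-way through its thickness: y = -35 mm, z = 113 mm in the bin's frame, axes as the bin's. The lip is a fixed steel plate 6 mm thick that covers the top from there to the -y end; the pocket under it is 22 mm deep, its ceiling 4 mm above the top of the flat flap
- small: the smaller bin, same make and same orientation of parts, 120 x 160 mm and 80 mm high, about 1.8 kg; to be left alone with its flap open. Origin at the centre of its underside; hinge line at y = +68 mm, z = 84 mm, flap 85 mm long
- small_flap_tip (a point): middle of the free edge of the smaller bin's raised flap, to be left where it is
- jar: small brown glass jar with black cap, 44 mm wide, 85 mm high, close to the larger bin's +x side; bystander. Origin under its centre
- ramekin: white ceramic ramekin, 72 mm wide, 38 mm high, close to the smaller bin's -x side; bystander. Origin under its centre
- oil: green glass bottle, 64 mm wide, 200 mm high; bystander. Origin under its centre
- mug: steel mug, 80 mm wide, 90 mm high; bystander. Origin under its centre
- can: can, 74 mm wide, 110 mm high; bystander. Origin under its centre
- shaker: clear glass jar with steel cap, 50 mm wide, 100 mm high; bystander. Origin under its centre
- spoon_grip (a point): long spoon lying on the table, 240 mm; this point is on its handle; bystander

How it is judged:
By the outcome, as a careful person would: the job done as asked, in the order asked, and still so for the second after the job is handed in, with the robot touching nothing.
It also fails if it takes over 42 s, if anything falls off the work surface, if the arm or the gripper's body presses on something with over 40 N, if the wrist force passes 120 N, or if a joint passes its speed limit or range.

## Working session

There is one attempt and no reset: what is moved stays moved. The work goes in short steps, Python scripts to look and compute and a tool call to move; the robot and the scene stay as the last step left them, time stands still between calls to the robot, and variables do not carry over. Pictures are saved under pics/ and viewed, about 8 in all and at most 12, crops included, and the job is handed in when it is done.

Besides the shell and the picture viewer there is one more tool, called after ">>>" by a JSON object that holds its "api" and its "payload", one argument or row to a line. drive_tool: Moves the arm, as the interface text tells. Its arguments: {"type":"object","properties":{"series":{"type":"array"},"force":{"type":"number"}},"required":["series"]}

```bash
mkdir -p pics
cat > h.py <<'E'
import numpy as np, cv2
from scipy.spatial.transform import Rotation as R
from station import bot
def cam(n,f=None):
    c=bot.read_camera(n); 
    if f: cv2.imwrite('pics/'+f,c['pixels'])
    return c
def ray(c,u,v):
    K=c['camera_matrix'];M=cv2.Rodrigues(np.array(c['rvec'],float))[0]
    o=-M.T@np.array(c['tvec']).ravel(); d=M.T@np.linalg.inv(K)@np.array([u,v,1.]); return o,d
def onz(c,u,v,z):
    o,d=ray(c,u,v); return o+d*(z-o[2])/d[2]
def proj(c,P):
    return cv2.projectPoints(np.array(P,float).reshape(-1,3),np.array(c['rvec'],float),np.array(c['tvec'],float),np.array(c['camera_matrix']),None)[0].reshape(-1,2)
E
python3 - <<'E'
from h import *
for n in('scene','top'):
    c=cam(n,n+'0.png'); o,d=ray(c,320,240); print(n,o.round(3),d.round(3),c['camera_matrix'].tolist())
print(bot.get_obs())
E
```

```text
scene [ 1.292 -0.524  0.974] [-0.586  0.344 -0.734] [[560.7670199089868, 0.0, 322.61115123572614], [0.0, 560.7670199089868, 230.62155628900052], [0.0, 0.0, 1.0]]
top [ 0.287 -0.1    1.338] [ 0.218  0.013 -0.976] [[492.60022472633773, 0.0, 316.7145199610225], [0.0, 492.60022472633773, 234.8912733568495], [0.0, 0.0, 1.0]]
{'t': 0.1, 'q': array([-1.20911608,  0.47774237,  0.02233605,  1.55632893, -0.01152101,
        1.10931733, -0.08308828]), 'joint_vel': array([ 0.00113103, -0.00031646, -0.00066991, -0.00143304,  0.0003705 ,
        0.00164215, -0.00070643]), 'joint_torque': array([ 4.70986037e-03, -5.97752559e+01,  1.61389042e+00, -2.81952864e+01,
        1.28735224e-02,  5.09095189e-03, -7.20735045e-06]), 'eef_pos': array([0.30534086, 0.60143638, 0.25241605]), 'tool_rot': array([-1.45040422e-04,  2.32722191e-01,  9.72542897e-01, -8.21411664e-04]), 'contact_force': array([-0.37441282, -0.00983517, -0.25848002]), 'torque': array([0.01216672, 0.01920932, 0.0214088 ]), 'gripper_width': 0.9999158076497985}
```

View pics/scene0.png

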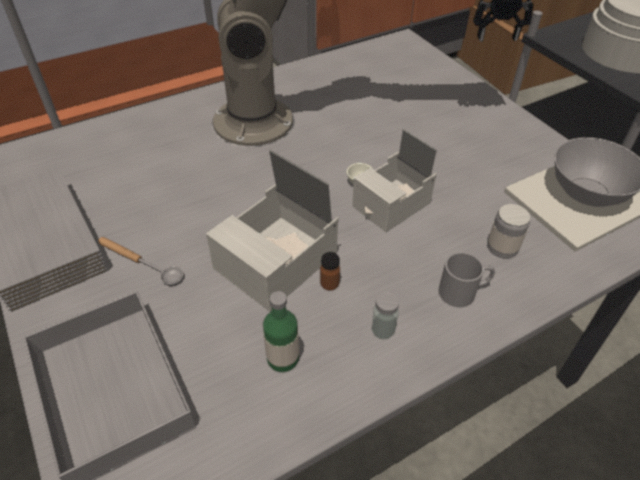

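View pics/top0.png

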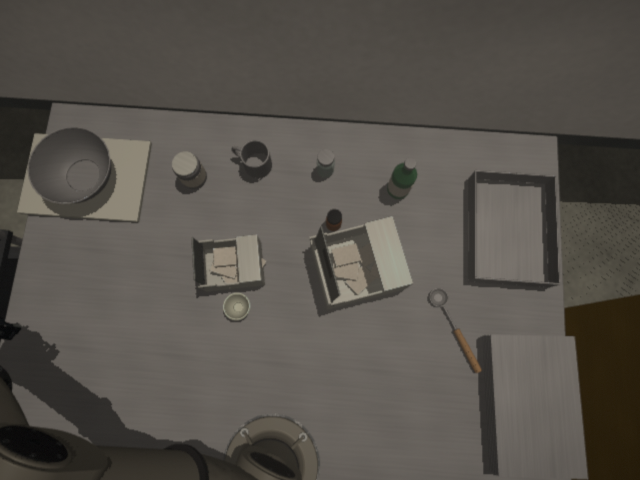

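The top view shows the larger bin at about (315–410, 220–305) with its hinge on the left (world +y), the lip on the right, and the jar touching close at (334,220). The smaller bin is at (195–262, 235–292), and the gripper is off to the far left. I'll crop in for exact corners.

Run:
```python
import cv2,numpy as np
a=cv2.imread('pics/top0.png')[200:320,290:430]; b=cv2.imread('pics/scene0.png')[140:310,195:355]
a=cv2.resize(a,None,fx=4,fy=4,interpolation=cv2.INTER_CUBIC)[:, :]; b=cv2.resize(b,None,fx=3.5,fy=3.5,interpolation=cv2.INTER_CUBIC)
cv2.imwrite('pics/ca.png',cv2.convertScaleAbs(a,alpha=1.4)); cv2.imwrite('pics/cb.png',cv2.convertScaleAbs(b,alpha=1.4))
```

```text
(no output)
```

View pics/ca.png

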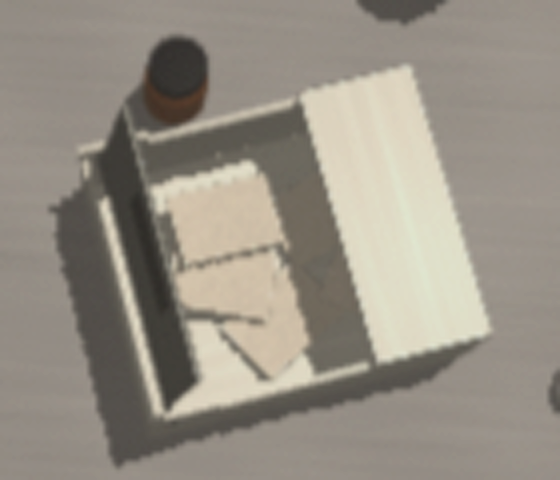

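View pics/cb.png

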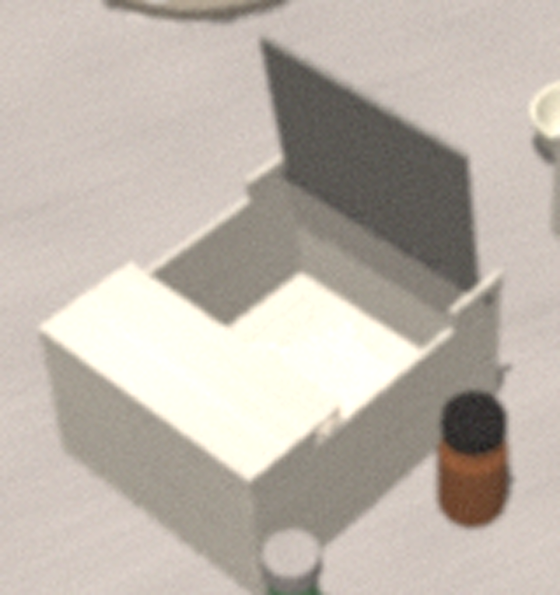

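The crops show the lip's four corners clearly in both views. The flap is close to upright: its free edge runs (262,40)–(468,157) in the scene crop.

```bash
cat >> h.py <<'E'
def tri(c1,p1,c2,p2):
    o1,d1=ray(c1,*p1);o2,d2=ray(c2,*p2);s=np.linalg.lstsq(np.c_[d1,-d2],o2-o1,rcond=None)[0]
    a=o1+d1*s[0];b=o2+d2*s[1];return (a+b)/2,np.linalg.norm(a-b)
E
cat > m.py <<'E'
from h import *
T=cam('top');S=cam('scene')
ft=lambda p:((p[0]+.5)/4-.5+290,(p[1]+.5)/4-.5+200)
fs=lambda p:((p[0]+.5)/3.5-.5+195,(p[1]+.5)/3.5-.5+140)
# order: (-x edge),( +x edge),(+x end),(-x end)
tp=[(375,363),(300,96),(408,66),(492,332)]; sp=[(130,265),(338,412),(253,480),(42,328)]
A=np.array([onz(T,*ft(p),.116) for p in tp]);B=np.array([onz(S,*fs(p),.116) for p in sp])
print(A.round(4));print(B.round(4))
L=np.array([[-.09,-.035],[.09,-.035],[.09,-.11],[-.09,-.11]])
for P in(A,B,(A+B)/2):
    p=P[:,:2];m=p.mean(0);l=L.mean(0);H=(p-m).T@(L-l);yaw=np.arctan2(H[1,0]-H[0,1],H[0,0]+H[1,1])
    r=np.array([[np.cos(yaw),-np.sin(yaw)],[np.sin(yaw),np.cos(yaw)]]);c=m-r@l
    print('yaw',yaw,'c',c.round(4),'res',((p-c-L@r.T)*1e3).round(1).tolist())
bin2=lambda P:np.r_[r.T@(P[:2]-c),P[2]]
for n,a,b in(('tip+x',(125,103),(468,157)),('tip-x',(197,382),(262,40))):
    P,e=tri(T,ft(a),S,fs(b));print(n,P.round(4),bin2(P).round(4),'gap',e)
for ang in(1.2,1.4,1.571,1.7,1.9):
    q=[];
    for x in(.083,-.083):
        for Lh in(0,.125):
            y=.098-Lh*np.cos(ang);z=.104+Lh*np.sin(ang);q.append(np.r_[c+r@[x,y],z])
    pt=proj(T,q);ps=proj(S,q);print(ang,((pt+.5-[290,200])*4).round().tolist(),((ps+.5-[195,140])*3.5).round().tolist())
E
python3 m.py
```

```text
[[ 0.4436 -0.25    0.116 ]
 [ 0.611  -0.1948  0.116 ]
 [ 0.6359 -0.2629  0.116 ]
 [ 0.4682 -0.3217  0.116 ]]
[[ 0.4489 -0.2511  0.116 ]
 [ 0.6195 -0.1959  0.116 ]
 [ 0.6405 -0.2609  0.116 ]
 [ 0.4722 -0.3188  0.116 ]]
yaw 0.3297056680488756 c [ 0.5162 -0.1888] res [[1.2, 1.0], [-1.7, -2.1], [-1.0, 0.8], [1.5, 0.2]]
yaw 0.32196041751313514 c [ 0.5223 -0.1879] res [[0.8, -1.5], [0.8, -3.3], [-2.1, 2.8], [0.5, 1.9]]
yaw 0.3258344530674939 c [ 0.5193 -0.1883] res [[1.0, -0.2], [-0.5, -2.7], [-1.5, 1.8], [1.0, 1.1]]
tip+x [ 0.571  -0.0835  0.2256] [0.0825 0.0827 0.2256] gap 0.002951694913806912
tip-x [ 0.4123 -0.136   0.222 ] [-0.0846  0.0838  0.222 ] gap 0.002391032293046621
1.2 [[99.0, 154.0], [173.0, 91.0], [166.0, 406.0], [248.0, 365.0]] [[479.0, 293.0], [432.0, 191.0], [288.0, 174.0], [226.0, 68.0]]
1.4 [[99.0, 154.0], [133.0, 98.0], [166.0, 406.0], [207.0, 375.0]] [[479.0, 293.0], [460.0, 161.0], [288.0, 174.0], [254.0, 40.0]]
1.571 [[99.0, 154.0], [98.0, 106.0], [166.0, 406.0], [171.0, 384.0]] [[479.0, 293.0], [484.0, 141.0], [288.0, 174.0], [278.0, 22.0]]
1.7 [[99.0, 154.0], [71.0, 114.0], [166.0, 406.0], [143.0, 391.0]] [[479.0, 293.0], [502.0, 128.0], [288.0, 174.0], [296.0, 11.0]]
1.9 [[99.0, 154.0], [31.0, 126.0], [166.0, 406.0], [101.0, 403.0]] [[479.0, 293.0], [528.0, 115.0], [288.0, 174.0], [324.0, 1.0]]
```

>>> {"api": "drive_tool", "payload": {
  "series": [-1,0,0,-35,0,0,0,-1,0,0,-35,0,0,0,-1,0,0,0,0,0,0.155,-1,0,0,0,0,0,0.155,-1,0,0,0,0,0,0.155,-1,0,0,0,0,0,0.155,-1,0,0,0,0,0,0.155,-1,-30,-4,0,0,0,0,-1,-49,-4,0,0,0,0,-1,-49,-4,0,0,0,0,-1,-49,-4,0,0,0,0,-1,0,0,0,0,0,0],
  "force": 40
}}

```text
t: 1.7
eef_pos: [0.3491, 0.425, 0.3237]
tool_rot: [0.0, 0.585, 0.811, -0.0]
contact_force: [-0.0, 1.4, -0.2]
gripper_width: -0.002
```

>>> {"api": "drive_tool", "payload": {
  "series": [-1,-30,-3,0,0,0,0,-1,-48,-3,0,0,0,0,-1,-48,-3,0,0,0,0,-1,-48,-3,0,0,0,0,-1,-48,-3,0,0,0,0,-1,-48,-3,0,0,0,0,-1,-48,-3,0,0,0,0,-1,-48,-3,0,0,0,0,-1,-48,-3,0,0,0,0,-1,-48,-3,0,0,0,0,-1,-44,-3,0,0,0,0,-1,0,0,0,0,0,0]
}}

```text
t: 3.2
eef_pos: [0.4786, -0.0636, 0.3236]
tool_rot: [0.001, 0.585, 0.811, -0.0]
contact_force: [0.4, 0.3, -0.1]
gripper_width: 0.0
```

```bash
cat > s.py <<'E'
from h import *
import sys
c0=np.array([.5193,-.1883]);yaw=.326
r=np.array([[np.cos(yaw),-np.sin(yaw)],[np.sin(yaw),np.cos(yaw)]])
o=bot.get_obs();p=o['eef_pos'];b=r.T@(p[:2]-c0)
f=o['contact_force'];fb=r.T@f[:2]
M=R.from_quat(np.roll(o['tool_rot'],-1)).as_matrix()
print('t',o['t'],'TCP bin mm',(b*1e3).round(1),'z',(p[2]*1e3).round(1),'F bin',fb.round(1),f[2].round(1),'M',np.round(np.r_[r.T@M[:2,0],M[2]],3),'q',o['q'].round(2),'grip',o['gripper_width'])
if len(sys.argv)>1: 
    a=cam('scene')['pixels'][100:330,170:400]; a=cv2.resize(a,None,fx=2.6,fy=2.6,interpolation=cv2.INTER_CUBIC); cv2.imwrite('pics/'+sys.argv[1],cv2.convertScaleAbs(a,alpha=1.4))
E
python3 s.py
```

```text
t 3.2 TCP bin mm [  1.4 131.2] z 323.6 F bin [0.4 0.1] -0.1 M [ 0.005  1.    -0.002  0.    -1.   ] q [-0.63  0.08  0.68  1.95 -0.05  1.13  0.4 ] grip 0.00027342730154592806
```

>>> {"api": "drive_tool", "payload": {
  "series": [-1,0,-1,35,0,0,0,-1,0,0,35,0,0,0,-1,0,0,32,0,0,0,-1,0,0,0,0,0,0]
}}

```text
t: 3.7
eef_pos: [0.4756, -0.0596, 0.2195]
tool_rot: [-0.002, 0.582, 0.813, -0.002]
contact_force: [0.4, -0.1, 1.1]
gripper_width: 0.005
```

```bash
python3 s.py s1.png
```

```text
t 3.7 TCP bin mm [ -0.2 136. ] z 219.5 F bin [ 0.4 -0.2] 1.1 M [-0.002  1.     0.001 -0.005 -1.   ] q [-0.58  0.22  0.66  2.08 -0.17  0.9   0.51] grip 0.005487088170788045
```

View pics/s1.png

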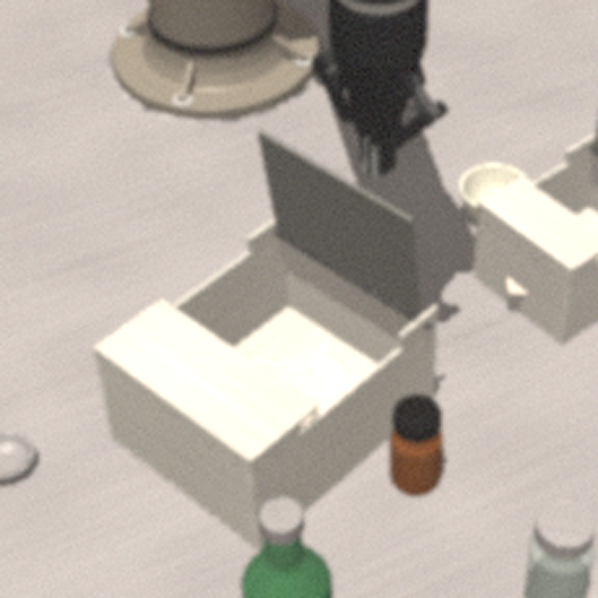

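The picture shows the shut fingertips behind the flap's outer face, around (387,170), with nothing in contact. Next I'll follow the flap's arc.

>>> {"api": "drive_tool", "payload": {
  "series": [-1,-20,0,-1,0,0,0,-1,-12,0,-1,0,0,0,-1,-6,0,0,0,0,0,-1,-11,0,2,0,0,0,-1,-11,0,3,0,0,0,-1,-9,0,4,0,0,0,-1,-8,0,4,0,0,0,-1,0,0,0,0,0,0]
}}

```text
t: 4.75
eef_pos: [0.5013, -0.1348, 0.2098]
tool_rot: [-0.0, 0.583, 0.812, -0.001]
contact_force: [-0.7, 0.6, -0.7]
gripper_width: -0.001
```

```bash
python3 s.py s2.png
```

```text
t 4.75 TCP bin mm [ 0.1 56.4] z 209.8 F bin [-0.5  0.8] -0.7 M [ 0.001  1.    -0.    -0.001 -1.   ] q [-0.41  0.32  0.67  2.   -0.25  0.9   0.72] grip -0.0014149401772307374
```

View pics/s2.png

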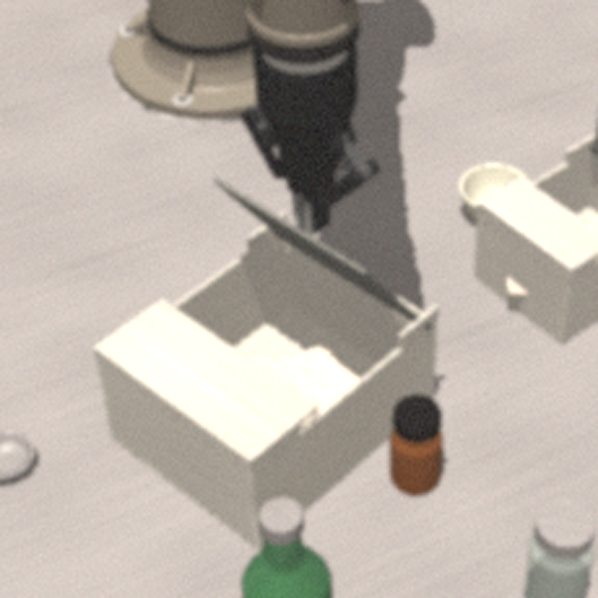

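The flap is now nearly edge-on to the camera with its −x tip corner at (218,180), so I'll work out its angle and slide from that.

```bash
cat > ang.py <<'E'
from s import *
S=cam('scene')
for s in(0,.008,.016):
  for a in(.6,.7,.8,.9,1.0,1.1):
    q=[]
    for x in(-.083,.083):
        for L in(.125,0): q.append(np.r_[c0+r@[x,.098-s-L*np.cos(a)],.104+L*np.sin(a)])
    print(s,a,((proj(S,q)-[170,100])*2.6).round().tolist())
q=np.r_[c0+r@[0,b[1]],p[2]-.022];print('tip',((proj(S,q)-[170,100])*2.6).round())
E
python3 ang.py
```

```text
t 4.8 TCP bin mm [ 0.2 56.8] z 209.9 F bin [-1.1  0.9] 0.3 M [ 0.001  1.     0.    -0.001 -1.   ] q [-0.41  0.32  0.67  2.   -0.25  0.9   0.72] grip -0.001301711303806858
0 0.6 [[185.0, 231.0], [278.0, 232.0], [334.0, 327.0], [420.0, 320.0]]
0 0.7 [[191.0, 217.0], [278.0, 232.0], [341.0, 313.0], [420.0, 320.0]]
0 0.8 [[197.0, 203.0], [278.0, 232.0], [348.0, 299.0], [420.0, 320.0]]
0 0.9 [[205.0, 190.0], [278.0, 232.0], [356.0, 284.0], [420.0, 320.0]]
0 1.0 [[213.0, 177.0], [278.0, 232.0], [365.0, 271.0], [420.0, 320.0]]
0 1.1 [[222.0, 165.0], [278.0, 232.0], [375.0, 257.0], [420.0, 320.0]]
0.008 0.6 [[178.0, 236.0], [271.0, 236.0], [327.0, 333.0], [414.0, 325.0]]
0.008 0.7 [[183.0, 222.0], [271.0, 236.0], [334.0, 319.0], [414.0, 325.0]]
0.008 0.8 [[190.0, 208.0], [271.0, 236.0], [341.0, 304.0], [414.0, 325.0]]
0.008 0.9 [[198.0, 195.0], [271.0, 236.0], [349.0, 290.0], [414.0, 325.0]]
0.008 1.0 [[206.0, 182.0], [271.0, 236.0], [358.0, 276.0], [414.0, 325.0]]
0.008 1.1 [[215.0, 169.0], [271.0, 236.0], [368.0, 263.0], [414.0, 325.0]]
0.016 0.6 [[171.0, 241.0], [265.0, 241.0], [320.0, 339.0], [407.0, 330.0]]
0.016 0.7 [[176.0, 227.0], [265.0, 241.0], [326.0, 324.0], [407.0, 330.0]]
0.016 0.8 [[183.0, 213.0], [265.0, 241.0], [334.0, 310.0], [407.0, 330.0]]
0.016 0.9 [[190.0, 199.0], [265.0, 241.0], [342.0, 295.0], [407.0, 330.0]]
0.016 1.0 [[199.0, 186.0], [265.0, 241.0], [351.0, 281.0], [407.0, 330.0]]
0.016 1.1 [[208.0, 174.0], [265.0, 241.0], [361.0, 268.0], [407.0, 330.0]]
tip [[311. 226.]]
```

>>> {"api": "drive_tool", "payload": {
  "series": [-1,-7,0,7,0,0,0,-1,-6,0,7,0,0,0,-1,-6,0,7,0,0,0,-1,-6,0,7,0,0,0,-1,-5,0,8,0,0,0,-1,-5,0,8,0,0,0,-1,-3,0,9,0,0,0,-1,-3,0,9,0,0,0,-1,-1,0,6,0,0,0,-1,0,0,0,0,0,0]
}}

```text
t: 6.1
eef_pos: [0.5148, -0.1739, 0.1418]
tool_rot: [-0.0, 0.583, 0.812, -0.0]
contact_force: [0.5, -0.1, 0.3]
gripper_width: -0.0
```

```bash
python3 s.py s3.png
```

```text
t 6.1 TCP bin mm [ 0.3 15.1] z 141.8 F bin [ 0.5 -0.3] 0.3 M [ 0.     1.     0.    -0.001 -1.   ] q [-0.26  0.46  0.61  2.   -0.37  0.79  0.89] grip -0.0004503307655545527
```

View pics/s3.png

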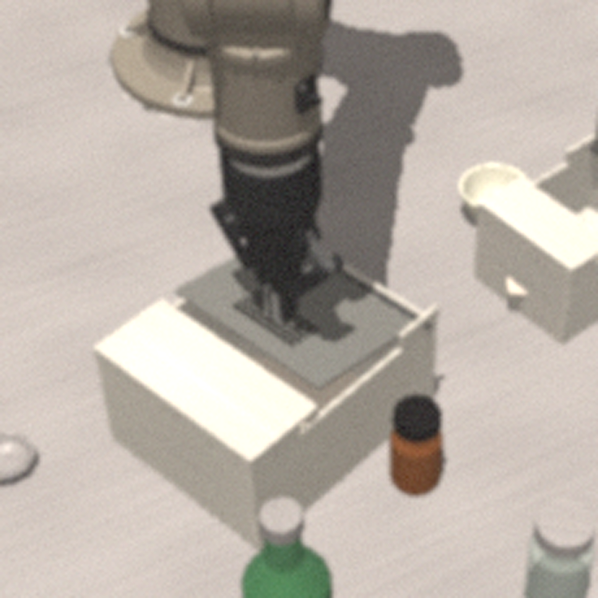

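The flap is almost flat with the fingertips on the rubber strips around (280,320). There is still a gap to the lip, so it hasn't slid. Next I press it down.

>>> {"api": "drive_tool", "payload": {
  "series": [-1,-1,0,6,0,0,0,-1,0,0,4,0,0,0,-1,0,0,2,0,0,0,-1,0,0,1,0,0,0,-1,0,0,0,0,0,0,-1,0,0,0,0,0,0]
}}

```text
t: 6.9
eef_pos: [0.5153, -0.1747, 0.1293]
tool_rot: [-0.0, 0.583, 0.812, 0.0]
contact_force: [0.2, -1.2, 0.5]
gripper_width: -0.002
```

>>> {"api": "drive_tool", "payload": {
  "series": [-1,0,0,1,0,0,0,-1,0,0,1,0,0,0,-1,0,0,0,0,0,0]
}}

```text
t: 7.28
eef_pos: [0.5154, -0.1748, 0.1276]
tool_rot: [-0.0, 0.583, 0.812, 0.0]
contact_force: [-1.1, 0.7, 6.1]
gripper_width: 0.002
```

>>> {"api": "drive_tool", "payload": {
  "series": [-1,0,0,0.5,0,0,0,-1,-2,0,0,0,0,0,-1,-2,0,0,0,0,0,-1,-2,0,0,0,0,0,-1,0,0,0,0,0,0]
}}

```text
t: 7.9
eef_pos: [0.5175, -0.1805, 0.1274]
tool_rot: [-0.0, 0.583, 0.812, 0.0]
contact_force: [-1.7, 0.6, 7.8]
gripper_width: -0.0
```

```bash
python3 s.py
```

```text
t 7.9 TCP bin mm [0.7 8. ] z 127.4 F bin [-1.4  1.1] 7.8 M [ 0.     1.     0.001  0.001 -1.   ] q [-0.24  0.49  0.59  2.   -0.39  0.76  0.91] grip -0.00020455044222486834
```

>>> {"api": "drive_tool", "payload": {
  "series": [-1,-2,0,0,0,0,0,-1,-2,0,0,0,0,0,-1,-2,0,0,0,0,0,-1,-2,0,0,0,0,0,-1,-2,0,0,0,0,0,-1,-2,0,0,0,0,0,-1,0,0,0,0,0,0]
}}

```text
t: 8.78
eef_pos: [0.5213, -0.1919, 0.1274]
tool_rot: [-0.0, 0.583, 0.812, 0.0]
contact_force: [-1.9, 1.7, 8.3]
gripper_width: 0.0
```

```bash
python3 s.py s4.png
```

```text
t 8.775 TCP bin mm [ 0.7 -4.1] z 127.4 F bin [-1.3  2.2] 8.3 M [ 0.     1.     0.     0.001 -1.   ] q [-0.21  0.5   0.59  1.98 -0.39  0.77  0.93] grip 6.584303021798895e-05
```

View pics/s4.png

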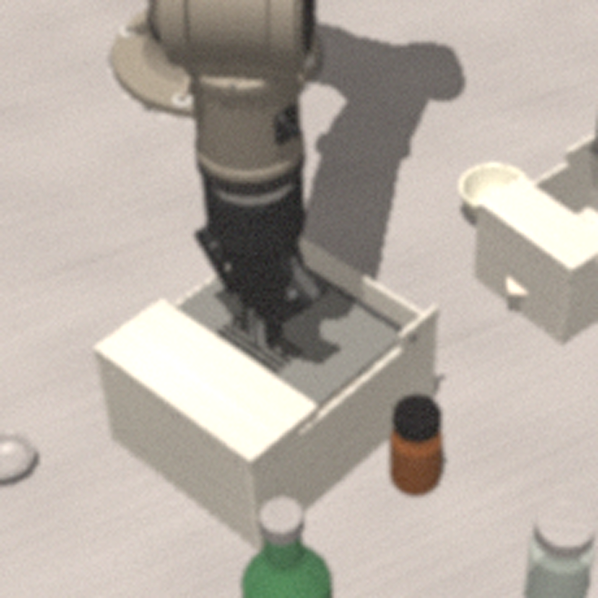

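The flap has gone under the lip and the bin hasn't moved. I'll push on to the stop.

>>> {"api": "drive_tool", "payload": {
  "series": [-1,-2,0,0,0,0,0,-1,-2,0,0,0,0,0,-1,-1,0,0,0,0,0,-1,0,0,0,0,0,0]
}}

```text
t: 9.32
eef_pos: [0.5223, -0.1947, 0.1271]
tool_rot: [-0.002, 0.583, 0.813, 0.001]
contact_force: [-3.4, 6.0, 11.1]
gripper_width: -0.002
```

```bash
python3 s.py
```

```text
t 9.325 TCP bin mm [ 0.8 -7. ] z 127.1 F bin [-1.3  6.8] 11.1 M [-0.001  1.     0.004 -0.    -1.   ] q [-0.2   0.5   0.59  1.98 -0.39  0.78  0.94] grip -0.00172367280622869
```

>>> {"api": "drive_tool", "payload": {
  "series": [-1,-1,0,0,0,0,0,-1,0,0,0,0,0,0]
}}

```text
t: 9.57
eef_pos: [0.5227, -0.1954, 0.1271]
tool_rot: [-0.002, 0.583, 0.813, 0.001]
contact_force: [-4.2, 6.0, 10.1]
gripper_width: -0.002
```

```bash
python3 s.py
```

```text
t 9.575 TCP bin mm [ 0.9 -7.8] z 127.1 F bin [-2.  7.] 10.1 M [-0.001  1.     0.004 -0.    -1.   ] q [-0.2   0.5   0.59  1.98 -0.4   0.78  0.94] grip -0.002342992062160902
```

>>> {"api": "drive_tool", "payload": {
  "series": [-1,0,0,-2,0,0,0,-1,0,0,-10,0,0,0,-1,0,0,-40,0,0,0,-1,0,0,-50,0,0,0,-1,0,0,-50,0,0,0,-1,40,0,-20,0,0,0,-1,48,0,0,0,0,0,-1,48,0,0,0,0,0,-1,48,0,0,0,0,0,-1,48,0,0,0,0,0,-1,48,0,0,0,0,0,-1,0,0,0,0,0,0]
}}

```text
t: 11.08
eef_pos: [0.4324, 0.0706, 0.299]
tool_rot: [-0.0, 0.581, 0.814, 0.0]
contact_force: [0.4, -0.2, 0.2]
gripper_width: 0.005
```

```bash
cat > fin.py <<'E'
from s import *
S=cam('scene','s5f.png');T=cam('top','t5f.png')
a=cv2.resize(S['pixels'][140:310,195:355],None,fx=3.4,fy=3.4,interpolation=cv2.INTER_CUBIC)
t=cv2.resize(T['pixels'][200:320,300:420],None,fx=3.4*170/120*1,fy=3.4*170/120,interpolation=cv2.INTER_CUBIC)
a=cv2.resize(a,(400,425));t=cv2.resize(t,(400,400));t=cv2.copyMakeBorder(t,0,25,0,0,0)
cv2.imwrite('pics/fin.png',cv2.convertScaleAbs(np.hstack([a,t]),alpha=1.4))
# displacement of bin lip regions and rest between first and last pictures
for n,f0,f1,bx in(('scene lip','scene0.png','s5f.png',(205,213,300,300)),('top lip','top0.png','t5f.png',(365,215,415,295)),('small top','top0.png','t5f.png',(190,232,268,325)),('jar top','top0.png','t5f.png',(325,205,345,232))):
    A=cv2.imread('pics/'+f0,0).astype('f4');B=cv2.imread('pics/'+f1,0).astype('f4');x,y,u,v=bx
    print(n,np.round(cv2.phaseCorrelate(A[y:v,x:u].copy(),B[y:v,x:u].copy(),cv2.createHanningWindow((u-x,v-y),cv2.CV_32F)),2))
E
python3 fin.py
```

```text
t 11.075 TCP bin mm [  0.6 273.1] z 299.0 F bin [ 0.3 -0.3] 0.2 M [-0.006  1.     0.001  0.    -1.   ] q [-0.82  0.01  0.53  2.06 -0.01  1.07  0.04] grip 0.004751652794301374Traceback (most recent call last):
  File "fin.py", line 10, in <module>
    print(n,np.round(cv2.phaseCorrelate(A[y:v,x:u].copy(),B[y:v,x:u].copy(),cv2.createHanningWindow((u-x,v-y),cv2.CV_32F)),2))
            ~~~~~~~~^^^^^^^^^^^^^^^^^^^^^^^^^^^^^^^^^^^^^^^^^^^^^^^^^^^^^^^^^^^^^^^^^^^^^^^^^^^^^^^^^^^^^^^^^^^^^^^^^^^^^^^^^
    return _wrapfunc(a, 'round', decimals=decimals, out=out)
    return _wrapit(obj, method, *args, **kwds)
    conv = _array_converter(obj)
ValueError: setting an array element with a sequence. The requested array has an inhomogeneous shape after 1 dimensions. The detected shape was (2,) + inhomogeneous part.
```

View pics/fin.png

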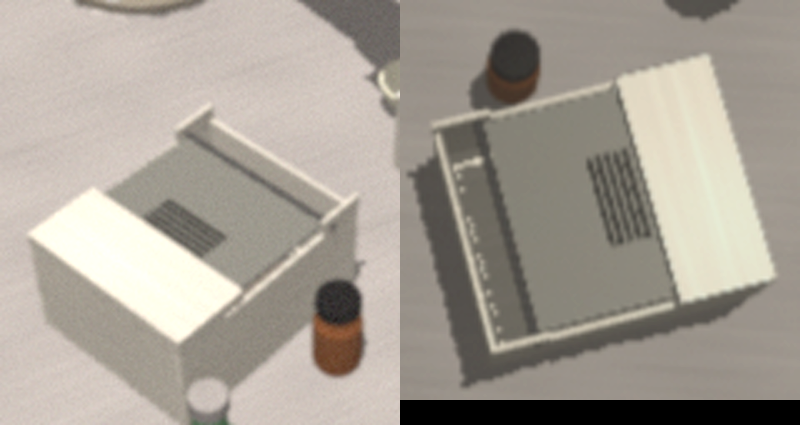

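The flap lies flat with its edge under the lip, and the strips are close to the lip at about (625,195) in the right half. I'll measure the remaining slide and any bin movement.

```bash
cat > fin2.py <<'E'
from s import *
T=cam('top')
for n,f0,f1,bx in(('scene lip','scene0.png','s5f.png',(205,213,300,300)),('top lip','top0.png','t5f.png',(375,215,420,300)),('small top','top0.png','t5f.png',(190,232,268,325)),('jar top','top0.png','t5f.png',(325,205,345,232))):
    A=cv2.imread('pics/'+f0,0).astype('f4');B=cv2.imread('pics/'+f1,0).astype('f4');x,y,u,v=bx
    d,k=cv2.phaseCorrelate(A[y:v,x:u].copy(),B[y:v,x:u].copy(),cv2.createHanningWindow((u-x,v-y),cv2.CV_32F));print(n,np.round(d,2),round(k,2))
# profile along bin y (top image), averaged over x=-10..10mm, flap plane and lip plane
B=cv2.imread('pics/t5f.png',0).astype('f4');ys=np.arange(-.05,.12,.001)
def prof(z):
    out=[]
    for x in np.arange(-.012,.0121,.004):
        P=np.array([np.r_[c0+r@[x,y],z] for y in ys]);uv=proj(T,P).astype('f4')
        out.append(cv2.remap(B,uv[:,:1].copy(),uv[:,1:].copy(),cv2.INTER_CUBIC)[:,0])
    return np.mean(out,0)
for z in(.106,.116): 
    q=prof(z);print(z,[(int(round(y*1e3)),int(v)) for y,v in zip(ys,q)][::2])
E
python3 fin2.py
```

```text
t 11.175 TCP bin mm [  0.5 269.5] z 299.1 F bin [-0.1  0.1] 0.5 M [-0.  1. -0.  0. -1.] q [-0.82  0.01  0.53  2.06 -0.    1.07  0.04] grip 0.0009932875122320019
scene lip [0.29 0.13] 0.8
top lip [0.52 0.03] 0.91
small top [ 8.51 -2.44] 0.01
jar top [0.07 0.51] 0.96
0.106 [(-50, 159), (-48, 159), (-46, 159), (-44, 158), (-42, 158), (-40, 156), (-38, 138), (-36, 96), (-34, 80), (-32, 90), (-30, 80), (-28, 61), (-26, 64), (-24, 79), (-22, 70), (-20, 58), (-18, 73), (-16, 79), (-14, 62), (-12, 64), (-10, 80), (-8, 69), (-6, 56), (-4, 69), (-2, 78), (0, 61), (2, 62), (4, 84), (6, 95), (8, 95), (10, 95), (12, 95), (14, 94), (16, 94), (18, 94), (20, 94), (22, 94), (24, 94), (26, 94), (28, 94), (30, 94), (32, 94), (34, 94), (36, 93), (38, 93), (40, 93), (42, 93), (44, 93), (46, 93), (48, 93), (50, 93), (52, 93), (54, 93), (56, 93), (58, 93), (60, 92), (62, 92), (64, 92), (66, 93), (68, 92), (70, 89), (72, 73), (74, 57), (76, 54), (78, 55), (80, 65), (82, 74), (84, 75), (86, 75), (88, 75), (90, 75), (92, 74), (94, 74), (96, 75), (98, 82), (100, 95), (102, 96), (104, 90), (106, 113), (108, 134
[... 252 characters left out ...]
18, 61), (-16, 78), (-14, 75), (-12, 59), (-10, 70), (-8, 80), (-6, 62), (-4, 58), (-2, 75), (0, 73), (2, 58), (4, 70), (6, 91), (8, 95), (10, 95), (12, 95), (14, 94), (16, 94), (18, 94), (20, 94), (22, 94), (24, 94), (26, 94), (28, 94), (30, 94), (32, 94), (34, 94), (36, 94), (38, 93), (40, 93), (42, 93), (44, 93), (46, 93), (48, 93), (50, 93), (52, 93), (54, 93), (56, 93), (58, 93), (60, 92), (62, 92), (64, 92), (66, 92), (68, 93), (70, 91), (72, 80), (74, 61), (76, 54), (78, 54), (80, 61), (82, 72), (84, 75), (86, 75), (88, 75), (90, 75), (92, 74), (94, 74), (96, 75), (98, 80), (100, 91), (102, 98), (104, 90), (106, 107), (108, 132), (110, 123), (112, 82), (114, 61), (116, 57), (118, 56)]
```

```bash
cat > fin3.py <<'E'
from s import *
for n,pairs in(('top',('top0.png','t5f.png')),('scene',('scene0.png','s5f.png'))):
    C=cam(n)
    for lab,x0,ya,z in(('lip outer end',0,-.11,.116),('lip edge',.07,-.035,.116)):
        ys=np.arange(ya-.012,ya+.012,.0005);e=[]
        for f in pairs:
            B=cv2.imread('pics/'+f,0).astype('f4');o=0
            for x in np.arange(x0-.015,x0+.0151,.003):
                uv=proj(C,[np.r_[c0+r@[x,y],z] for y in ys]).astype('f4');o=o+cv2.remap(B,uv[:,:1].copy(),uv[:,1:].copy(),cv2.INTER_LINEAR)[:,0]
            g=np.abs(np.gradient(o));g[g<.4*g.max()]=0;e.append((g*ys).sum()/g.sum()*1e3)
        print(n,lab,np.round(e,2))
a=cv2.imread('pics/scene0.png')[110:360,300:560];b=cv2.imread('pics/s5f.png')[110:360,300:560]
cv2.imwrite('pics/sm.png',cv2.resize(np.hstack([a,b]),None,fx=1.5,fy=1.5))
E
python3 fin3.py
```

```text
t 11.225 TCP bin mm [  0.5 268.8] z 299.0 F bin [ 0.3 -1.1] -0.8 M [ 0.002  1.    -0.     0.    -1.   ] q [-0.82  0.01  0.53  2.06 -0.    1.07  0.04] grip 0.0023717289964553696
top lip outer end [-109.67 -109.67]
top lip edge [-35.16 -35.4 ]
scene lip outer end [-110.16 -110.18]
scene lip edge [-33.04 -34.54]
```

View pics/sm.png

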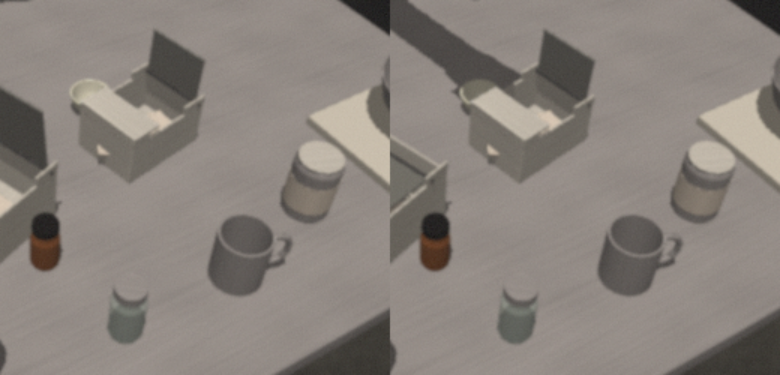

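The outer end of the lip hasn't moved (less than 0.1 mm). The small bin, with its flap still up, and the objects around it look unchanged. Handing in.

```bash
python3 -c "
from station import bot
print(bot.hand_in())"
```

```text
the job is handed in; nothing more can be done
None
```

The larger bin is shut, and I've handed the job in at about 11 s of the 42 s allowed. With the gripper shut, I pushed the flap over along its hinge arc. I then pressed it flat with about 8 N and slid it under the lip until it stopped. At the stop the sideways force rose from about 2 N to 7 N and the fingertip began to slip. I then lifted straight off and moved clear.

**Last checks:**
- **Flap:** with the arm clear, it stays flat with its free edge under the lip.
- **Larger bin:** the outer end of its lip moved less than 0.1 mm in both views.
- **Everything else:** the small bin, with its flap still up, and the nearby jar, mug, can and shaker looked unchanged. I didn't look again at the spoon or most of the oil bottle, but the arm never went near them.

**Checks that failed or disagreed:**
- **Slide distance:** image estimates ranged from 19.4 to 22 mm, about 21 mm at the strip centre, and fingertip travel gave 21 mm. I took the flap as fully home (22 mm) because of the force jump and the slip.
- **Lip edge:** the lip's inner edge read 1.5 mm off in the scene view (0.2 mm in the top view). I put that down to the flap now showing behind it.
- **Image comparison:** a simple before-and-after comparison failed for the small bin (correlation 0.01). It also showed shifts of about 0.5 pixel at the larger bin's lip and the jar in the top view. I relied on the edge measurement for the lip and on eye for the other two.

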